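Switch the capacitor sorter to its other chute and feed the parts

TASK

The seesaw gate of the capacitor sorter is tipped towards one chute: rock it over its pivot so that it feeds the other chute. Then push both waiting capacitors along the feed lane and over its open end with a fingertip, so that they run down that other chute and come to rest in its catch pocket, the gate staying tipped that way. Only push and press: do not lift the capacitors, and leave the heatsink, screwdriver, jar and circuit card where they are.

Things in the scene. Friction and masses are not known exactly. Their poses are not given: they have to be found in the camera images.
- sorter: Fixed sheet-metal capacitor sorter, 470 mm wide, symmetric left and right, turned up to 0.35 rad. Origin on the bench straight below the gate's pivot; z up, +y along the left chute, -y along the right chute, feed lane out to -x (towards the robot). The gate rocks in a bay, x -36 to +36 mm, between two upright guard plates with tops 112 mm above the bench
- lane_end (a point): Middle of the feed lane's floor at its open end, at x = -35.5 mm in the sorter's frame, 103 mm above the bench. The lane is an open level trough that runs from here 134 mm back along the sorter's -x, 29 mm wide inside, with 9 mm rims (tops 112 mm above the bench, the capacitors stand 16 mm above them)
- pocket_left (a point): Middle of the floor of the left catch pocket, at y = +191 mm in the sorter's frame, 6 mm above the bench: 82 mm (x) by 82 mm (y) inside, walls up to 48 mm above the bench. The left chute slopes down to it from the gate
- pocket_right (a point): Middle of the floor of the right catch pocket, the mirror image at y = -191 mm
- gate (a joint): Tilt of the seesaw gate about its level pivot (along the sorter's x), -0.45 to +0.45 rad between stops. Positive: left (+y) wing up, right wing down, feeding the right chute; negative: the opposite. Rests on one side at the start. Top-heavy: past the middle it falls to that side and stays; 1 to 2 N down on the raised wing's end rocks it over
- gate_middle (a point): Middle of the top face of the gate, a flat steel plate 68 mm (x) by 134 mm (y), 4 mm thick, that rocks about its middle; the pivot lies 2 mm below this point, 98 mm above the bench. The plate's top at its middle is 3 mm below the lane's floor. Gate, lane and chutes are polished and slick (friction about 0.12), so parts slide as well as roll down them
- gate_wing_left (a point): Point on top of the gate's left wing, 55 mm from the pivot towards the sorter's +y; about 124 mm above the bench when raised, 76 mm when lowered
- gate_wing_right (a point): Point on top of the gate's right wing, 55 mm from the pivot towards the sorter's -y; same heights
- gate_weight (a point): Centre of the gate's steel weight, a cylinder 24 mm across and 26 mm long (along the sorter's x) on an upright stem at the far (+x) end of the gate, 85 mm above the pivot and 55 mm beyond the gate's middle. It leans towards the wing that is down
- cap_front: Capacitor nearer the gate: a black cylinder 25 mm across and 35 mm long with silvery ends, about 30 g, lying in the feed lane with its axis along the lane. Origin at its centre, x axis along its length (it rolls freely about it). Its centre is 115.5 mm above the bench in the lane. Once its back end has cleared the lane's open end it rolls or slides off down the gate
- cap_rear: Capacitor farther from the gate, same shape, lying in the lane behind cap_front in line with it (5 to 30 mm gap). Pushing its back end (the one nearest the robot) drives both along the lane
- heatsink: Bystander: loose black finned heatsink 50 x 50 x 28 mm beside the lane, origin under its centre
- screwdriver: Bystander: loose screwdriver lying beside the lane, origin under its middle
- jar: Bystander: closed jar 48 mm across, 55 mm tall, beyond the sorter, origin under its centre
- card: Bystander: loose circuit card 70 x 100 mm, up to 16 mm tall, beyond the sorter, origin under its centre
Not all that is in view belongs to the job. What is shaped like the cap_rear but brown or turquoise is not meant.

How it is judged:
On the way, in this order (a step that is already met when the one before it is completed fails the run):
1. the gate is rocked over to its other side while both capacitors still wait in the lane (distance of gate_weight from where it was at the start of the episode above 0.04 m and (value of joint gate above 0.35 rad or value of joint gate below -0.35 rad) and x of each of cap_front, cap_rear in the frame of sorter below -0.045 m and height (world z) of each of cap_front, cap_rear above 0.108 m), for 0.2 s.
2. the first capacitor comes over the open end onto the gate (distance between cap_front and gate_middle below 0.035 m).
3. the second capacitor comes over the open end onto the gate (distance between cap_rear and gate_middle below 0.035 m).
At the end, for the whole second after the job is handed in: The gate is tipped (more than 0.35 rad) to the side opposite to its start, and both capacitors lie at rest in the catch pocket of the chute it now feeds (centres at least 135 mm out from the pivot along that chute, less than 55 mm above the bench) (distance of gate_weight from where it was at the start of the episode above 0.04 m and ((value of joint gate above 0.35 rad and y of cap_front in the frame of sorter between -0.235 and -0.135 m and x of cap_front in the frame of sorter between -0.04 and 0.04 m and height (world z) of each of cap_front, cap_rear below 0.055 m and linear speed of each of cap_front, cap_rear below 0.03 m/s and y of cap_rear in the frame of sorter between -0.235 and -0.135 m and x of cap_rear in the frame of sorter between -0.04 and 0.04 m) or (value of joint gate below -0.35 rad and y of cap_front in the frame of sorter between 0.135 and 0.235 m and x of cap_front in the frame of sorter between -0.04 and 0.04 m and height (world z) of each of cap_front, cap_rear below 0.055 m and linear speed of each of cap_front, cap_rear below 0.03 m/s and y of cap_rear in the frame of sorter between 0.135 and 0.235 m and x of cap_rear in the frame of sorter between -0.04 and 0.04 m))); the robot touches nothing.
It fails at once if a capacitor is lifted (more than 15 mm above where it lay in the lane) (height (world z) of any of cap_front, cap_rear above 0.1305 m).
It fails at once if the heatsink is moved (more than 20 mm) (distance of heatsink from where it was at the start of the episode above 0.02 m).
It fails at once if the screwdriver is moved (more than 20 mm) (distance of screwdriver from where it was at the start of the episode above 0.02 m).
It fails at once if the jar is moved (more than 20 mm) (distance of jar from where it was at the start of the episode above 0.02 m).
It fails at once if the circuit card is moved (more than 20 mm) (distance of card from where it was at the start of the episode above 0.02 m).
It also fails if it takes over 45 s, if anything falls off the work surface, if the arm or the gripper's body presses on something with over 40 N, if the wrist force passes 120 N, or if a joint passes its speed limit or range.

ROBOT

A 7-joint arm with a two-finger parallel gripper is mounted at the origin on the work surface. World frame = base frame: x ahead of the robot, y to its left, z up, the work surface at z = 0. Lengths are in m, angles in rad, forces in N, time in s.
With the tool pointing down it reaches from about 0.4 to 0.85 m from the base axis. Payload 10.4 kg.
Tool frame: the origin (TCP) lies at the very end of the fingers, on their centre line; the grasp point (between the pads) lies 19 mm behind it; x points along the fingers, z is the direction in which the jaws open and shut, and the axes are right-handed (so a half turn about x gives the same grasp; the last joint's range is limited). The gripper opens to 85 mm and grips with 20 to 120 N. Pads are 22 mm wide; open, the fingers measure 114 mm over their backs; the gripper's body (76 mm by 85 mm) begins 54 mm behind the grasp point. The pads swing forward as they close: fully open they stand 13 mm farther back than shut.
Start: joints at [1.167, 0.332, -0.065, 1.46, 0.022, 1.35, -0.088], TCP at [0.232, -0.58, 0.192] pointing down, gripper open.
Joint ranges: [-2.6, 2.6], [-0.5, 2.12], [-1.47, 1.34], [0.16, 2.42], [-1.27, 4.41], [0.06, 2.06], [-2.6, 2.6]. Speed limits (rad/s): [2.22, 2.22, 2.79, 2.79, 3.14, 3.14, 3.14].

INTERFACE

Orientations are given as a unit quaternion [x, y, z, w].
In Python, from workcell import get_obs, camera, camera_info, hand_in gives the robot as it stands.
- The arm moves only by the tool move_arm, never from a script. Its argument "motion" is text: rows parted by semicolons, each of 4 numbers parted by spaces: the shift along the world's x, y, z in m, then the turn about the world's z in rad. In form: tx ty tz spin; .... A call has 1 to 10 rows; each row is the pose to reach, as a shift and turn from the pose commanded when the call began; what a row does not reach only later rows make up. A row lasts 1/8 s, in which the tool goes at most 62.5 mm and 10.7 degrees, less where a joint would pass 70% of its speed; a pose out of reach is approached as far as the arm can. A call with a gripper value outside its range is refused whole. "grip" is the opening, from 0 (shut) to 1 (fully open), set as the call begins (left out, the last holds). The fingers move at their own pace and stop on an object; "force" is the grip in N (left out, the last holds). Time passes only in rows, so rows that repeat a pose let the fingers close. It gives the time, the measured TCP pose, the force and the opening at its end, in the units of the state.
- get_obs(): the state, without advancing time (a new reading comes with each control period).
- camera(name): name is "scene" or "top"; returns (picture, depth): 384x512x3 uint8, red, green, blue; 384x512 float32, m along the optical axis (not along the pixel's ray), 0 where there is no reading.
- camera_info(name): a dict with "camera_matrix" (3x3 intrinsics, pixels), "eye" and "attitude" of the camera in the world. Camera axes: x right, y up, looking along -z (the intrinsics and any distortion apply to the point x, -y, -z); pixel columns grow to the right and rows downward; lengths in m; the calibration is good to about 2 mm. A picture is of the moment at which its call begins. camera_info takes no time and is no camera call.
- hand_in(): hands the job in, once; it reports no verdict.
The state is a dict: "clock": time; "joint_pos": joint angles; "joint_velocities": joint speeds; "tau": joint torques, N m; "position": TCP position; "ee_rot": TCP orientation; "ft_force": force on the tool from outside, world axes, zero at the start; "torque": the same for the moment, N m; "grip_width": opening from 0.0 (shut) to 1.0 (fully open).
Only numpy, scipy, OpenCV 4.12 (cv2) and the standard library are available. Lean on these libraries where they do the work, as an engineer would, in place of code of your own. Each camera call takes 0.05 s, during which the arm holds its last target.

## Working session

There is one attempt and no reset: what is moved stays moved. The work goes in short steps, Python scripts to look and compute and a tool call to move; the robot and the scene stay as the last step left them, time stands still between calls to the robot, and variables do not carry over. Pictures are saved under pics/ and viewed, and the job is handed in when it is done.

Besides the shell and the picture viewer there is one more tool, called as name(argument=value, ...) on one line, values as JSON. move_arm: Moves the arm, as the interface text tells. Its arguments: {"type":"object","properties":{"motion":{"type":"string"},"grip":{"type":"number"},"force":{"type":"number"}},"required":["motion"]}

```bash
mkdir -p pics; ls
cat > h.py <<'E'
import numpy as np, cv2
from workcell import get_obs,camera,camera_info,hand_in
from scipy.spatial.transform import Rotation as R
def rot(a):
    a=np.array(a,float)
    return a if a.shape==(3,3) else R.from_quat(a).as_matrix()
def cloud(name,d):
    i=camera_info(name);K=np.array(i['camera_matrix']);h,w=d.shape
    u,v=np.meshgrid(np.arange(w),np.arange(h))
    p=np.stack([(u-K[0,2])/K[0,0]*d,-(v-K[1,2])/K[1,1]*d,-d],-1)
    return p@rot(i['attitude']).T+np.array(i['eye'])
def ray(name,u,v,z):
    i=camera_info(name);K=np.array(i['camera_matrix'])
    r=rot(i['attitude'])@np.array([(u-K[0,2])/K[0,0],-(v-K[1,2])/K[1,1],-1]);e=np.array(i['eye'])
    return e+r*(z-e[2])/r[2]
E
python3 - <<'E'
from h import *
print(get_obs())
for n in('scene','top'):
    print(camera_info(n)); p,d=camera(n); np.save(n+'_d.npy',d);np.save(n+'_p.npy',p)
    cv2.imwrite(f'pics/{n}0.png',cv2.resize(p[:,:,::-1],(768,576)))
E
```

```text
pics
{'clock': 0.0, 'joint_pos': array([ 1.16741719,  0.33284683, -0.06469948,  1.46094536,  0.02155914,
        1.34990536, -0.08850489]), 'joint_velocities': array([ 0.00062022, -0.00119222,  0.00087748,  0.00017864,  0.00051216,
        0.00158044, -0.00037263]), 'tau': array([-4.06099853e-04, -6.25451016e+01,  4.87823412e-02, -3.91602623e+01,
        1.60859531e-02,  1.00183982e-02, -4.48543688e-05]), 'position': array([ 0.23212181, -0.57982829,  0.19162967]), 'ee_rot': array([ 0.39661429,  0.58600578, -0.39607073,  0.58516862]), 'ft_force': array([-0.66546602, -0.43400802, -0.05573672]), 'torque': array([0.01666553, 0.03879098, 0.00281527]), 'grip_width': 1.0028201139169688}
{'camera_matrix': array([[361.20472847,   0.        , 261.60569056],
       [  0.        , 361.20472847, 193.49994886],
       [  0.        ,   0.        ,   1.        ]]), 'eye': array([1.12785426, 0.39331518, 0.67441222]), 'attitude': array([0.19415459, 0.3734909 , 0.81440264, 0.39944571])}
{'camera_matrix': array([[486.64391679,   0.        , 251.230226  ],
       [  0.        , 486.64391679, 188.97153208],
       [  0.        ,   0.        ,   1.        ]]), 'eye': array([0.45204044, 0.02174203, 1.04324759]), 'attitude': array([ 0.06697466, -0.05078525, -0.69641008,  0.71270488])}
```

View pics/scene0.png

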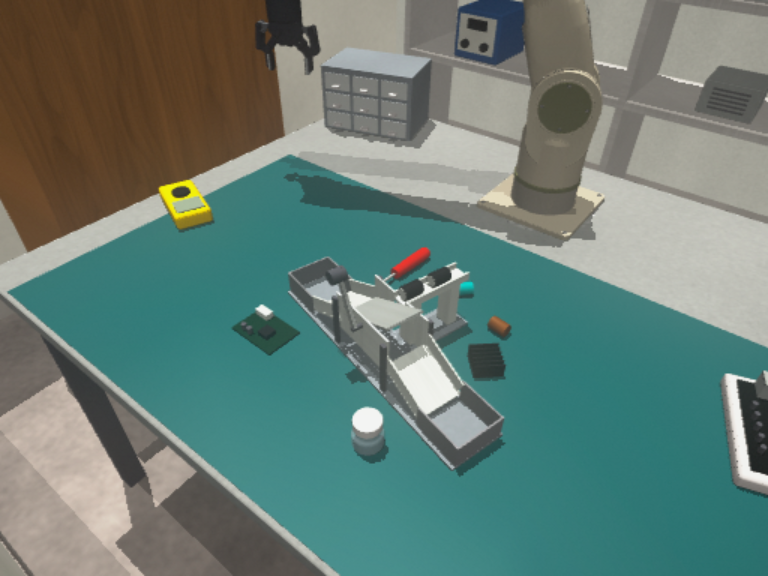

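View pics/top0.png

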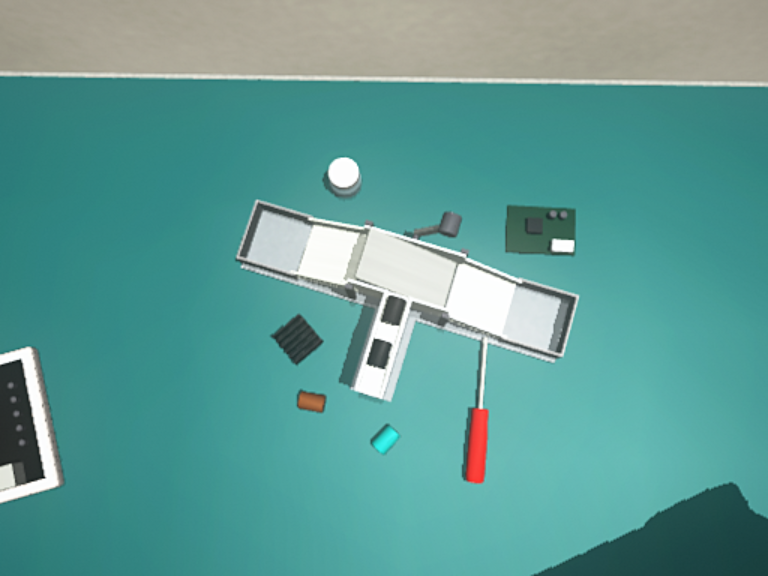

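The pictures (768x576 scale) show the weight at top (450,224) leaning to the right, -y, so the left wing is raised. The capacitors are in the lane at top (393,311) and (379,354). In the scene view they are at (411,289) and (439,275).

```bash
cat > m.py <<'E'
from h import *
p=np.load('top_p.npy');d=np.load('top_d.npy');C=cloud('top',d)
ps=np.load('scene_p.npy');ds=np.load('scene_d.npy');S=cloud('scene',ds)
def at(n,C,u,v):
    u=int(u/1.5);v=int(v/1.5);print(n,C[v,u].round(4))
for n,u,v in [('capF',393,311),('capR',379,354),('bench',150,300),('pocketL',278,240),('pocketR',532,317),('lane',372,382),('gateL',375,255),('gateR',440,285),('gatemid',408,268),('weight',450,224)]: at(n,C,u,v)
for n,u,v in [('capF',411,289),('capR',439,275),('weight',338,275)]: at('s '+n,S,u,v)
# caps: cluster dark pixels with z 0.11..0.135
for n,P,Q in(('top',p,C),('scene',ps,S)):
    dark=(P.max(-1)<70)&(Q[...,2]>.105)&(Q[...,2]<.14)&(np.hypot(Q[...,0]-.55,Q[...,1])<.25)
    k,l,st,ce=cv2.connectedComponentsWithStats(dark.astype(np.uint8))
    for i in range(1,k):
        if st[i,4]>25:
            q=Q[l==i];print(n,st[i],ce[i].round(1),q.mean(0).round(4),q.min(0).round(3),q.max(0).round(3))
# sorter yaw: outline points above bench at rim height .04-.055
for n,P,Q in(('top',p,C),):
    m=(Q[...,2]>.040)&(Q[...,2]<.056)&(np.hypot(Q[...,0]-.58,Q[...,1])<.3)&(P.max(-1)<140)
    cv2.imwrite('pics/rim.png',m.astype(np.uint8)*255)
    g=(Q[...,2]>.07)&(Q[...,2]<.13)&(P.min(-1)>120)
    cv2.imwrite('pics/hi.png',np.hstack([m,g]).astype(np.uint8)*255)
E
python3 m.py
```

```text
capF [0.5717 0.0234 0.1278]
capR [0.5164 0.041  0.1279]
bench [0.5957 0.3764 0.0019]
pocketL [0.6878 0.1946 0.0048]
pocketR [ 0.5835 -0.1731  0.005 ]
lane [0.4837 0.0485 0.0995]
gateL [0.6447 0.0482 0.1187]
gateR [ 0.6141 -0.038   0.0769]
gatemid [0.6338 0.005  0.0976]
weight [ 0.6714 -0.0432  0.1853]
s capF [0.5819 0.0271 0.1247]
s capR [0.5274 0.0421 0.1255]
s weight [ 0.6802 -0.0367  0.1816]
top [245 226  11  17  40] [248.2 233.6] [0.5213 0.0484 0.1222] [0.505 0.036 0.113] [0.536 0.054 0.126]
top [252 228   9  18  27] [257.1 237. ] [0.5152 0.0315 0.1215] [0.5   0.026 0.117] [0.532 0.041 0.125]
scene [286 178  15  13 110] [293.8 183.5] [0.5222 0.0444 0.1218] [0.504 0.028 0.11 ] [0.541 0.053 0.129]
scene [267 186  15  14 120] [275.1 192.2] [0.578  0.0276 0.1217] [0.559 0.012 0.107] [0.595 0.037 0.129]
```

Run:
```python
import numpy as np,cv2
p=np.load('top_p.npy')[120:280,140:400,::-1]
cv2.imwrite('pics/topz.png',cv2.resize(p,(780,480),interpolation=cv2.INTER_CUBIC))
p=np.load('scene_p.npy')[150:320,180:350,::-1]
cv2.imwrite('pics/scz.png',cv2.resize(p,(600,600),interpolation=cv2.INTER_CUBIC))
```

```text
(no output)
```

View pics/topz.png

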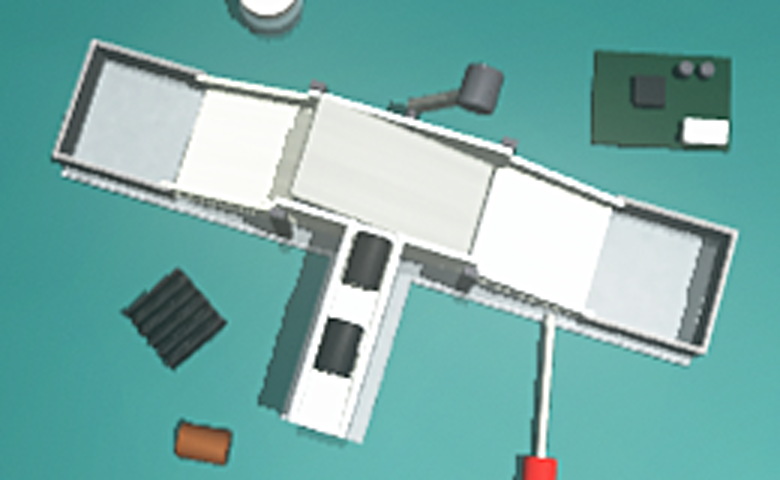

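View pics/scz.png

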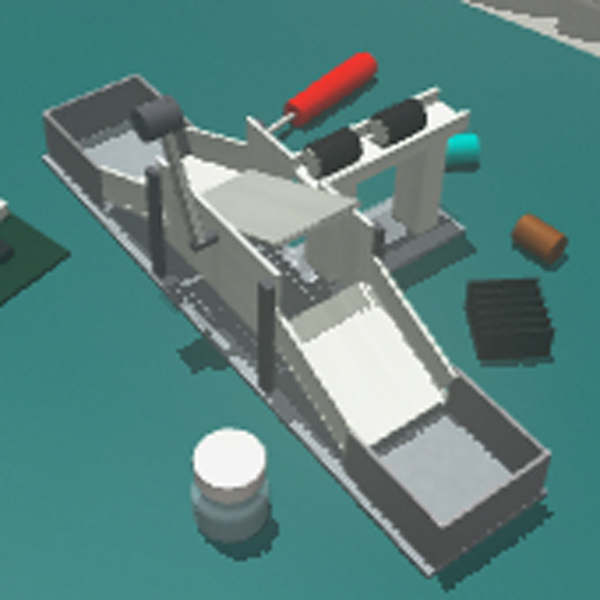

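Run:
```python
from h import *
r=lambda u,v,z:ray('top',140+u/3-.33,120+v/3-.33,z)
A,B,Cc,D=[r(u,v,.048) for u,v in((96,42),(56,160),(735,232),(703,353))]
print(A.round(4),B.round(4),Cc.round(4),D.round(4))
ctr=(A+B+Cc+D)/4
yd=(A+B-Cc-D)[:2];L=np.linalg.norm(yd)/2;yaw=np.arctan2(-yd[0],yd[1]);print('ctr',ctr,'len',L,'yaw',yaw, 'w',np.linalg.norm(A-B),np.linalg.norm(Cc-D))
# gate plane by depth
d=np.load('top_d.npy');Q=cloud('top',d)
x=np.array([np.cos(yaw),np.sin(yaw)]);y=np.array([-x[1],x[0]])
def loc(q): 
    e=q[...,:2]-ctr[:2];return np.stack([e@x,e@y,q[...,2]],-1)
l=loc(Q)
g=l[(abs(l[...,0])<22)&(abs(l[...,0])<.022)&(abs(l[...,1])<.05)&(l[...,2]>.06)&(l[...,2]<.13)]
c=np.polyfit(g[:,1],g[:,2],1);print('gate slope atan',np.arctan(c[0]),'z0',c[1],len(g))
for n in('top','scene'):
    P=np.load(n+'_p.npy');Q=cloud(n,np.load(n+'_d.npy'));l=loc(Q)
    m=(P.max(-1)<95)&(l[...,0]<-.02)&(l[...,0]>-.19)&(abs(l[...,1])<.03)&(l[...,2]>.11)&(l[...,2]<.135)
    k,lab,st,ce=cv2.connectedComponentsWithStats(m.astype(np.uint8))
    for i in range(1,k):
        if st[i,4]>25:
            q=l[lab==i];print(n,st[i,4],ce[i].round(1),'rng',np.percentile(q,2,0).round(4),np.percentile(q,98,0).round(4),'ray',loc(ray(n,*ce[i],.122)).round(4))
    # rims: lane
    m=(l[...,0]<-.05)&(l[...,0]>-.19)&(abs(l[...,1])<.03)&(l[...,2]>.095)&(l[...,2]<.116)
    q=l[m];print(n,'lane',np.percentile(q,1,0).round(4),np.percentile(q,99,0).round(4))
    print(n,'lane yaw resid', [ (xx, np.percentile(q[abs(q[:,0]-xx)<.01][:,1],[3,97]).round(4)) for xx in(-.16,-.14,-.10,-.07)])
for n,v in(('lane_end',(-.0355,0)),('lane_back',(-.1695,0)),('wingL',(0,.055)),('wingL2',(-.02,.06))): print(n,ctr[:2]+v[0]*x+v[1]*y)
```

```text
[0.7347 0.2185 0.048 ] [0.649  0.2421 0.048 ] [ 0.6084 -0.2282  0.048 ] [ 0.5251 -0.2049  0.048 ]
ctr [0.62930461 0.006886   0.048     ] len 0.46405928173570254 yaw -0.27297563479981746 w 0.08882481520626867 0.08648212303633941
gate slope atan 0.4502091650161741 z0 0.09873132073789932 1130
top 173 [261.8 206.8] rng [-0.0741 -0.0099  0.1177] [-0.0425  0.0119  0.129 ] ray [-0.0589  0.0011  0.122 ]
top 192 [252.1 235.5] rng [-0.1319 -0.0085  0.1174] [-0.1003  0.0136  0.1284] ray [-0.1166  0.0027  0.122 ]
top lane [-0.1667 -0.0173  0.0985] [-0.0525  0.0194  0.1142]
top lane yaw resid [(-0.16, array([-0.0163,  0.0186])), (-0.14, array([-0.0164,  0.0186])), (-0.1, array([-0.0169,  0.0188])), (-0.07, array([-0.017 ,  0.0186]))]
scene 116 [293.4 183.4] rng [-0.1297 -0.007   0.1123] [-0.0962  0.0139  0.1275] ray [-0.1125  0.0064  0.122 ]
scene 127 [274.7 192. ] rng [-0.0723 -0.0077  0.1121] [-0.0386  0.0125  0.1282] ray [-0.0544  0.0052  0.122 ]
scene lane [-0.1664 -0.0177  0.0969] [-0.0513  0.0194  0.1154]
scene lane yaw resid [(-0.16, array([-0.0175,  0.0192])), (-0.14, array([-0.0143,  0.0192])), (-0.1, array([-0.0171,  0.0192])), (-0.07, array([0.005 , 0.0192]))]
lane_end [0.59511907 0.01645674]
lane_back [0.4660807  0.05258288]
wingL [0.64413251 0.05984952]
wingL2 [0.62622104 0.07005634]
```

Run:
```python
from h import *
M=R.from_quat(get_obs()['ee_rot']).as_matrix();print(M.round(3))
a=np.arctan2(M[1,2],M[0,2]);print('jaw ang',a,'spin to -0.273:',[(-.273+k*np.pi-a) for k in(-1,0,1)])
c=np.array([.6305,.0076]);yw=-.273;x=np.array([np.cos(yw),np.sin(yw)]);y=np.array([-x[1],x[0]])
p=get_obs()['position']
for v in((-.014,.055),(-.165,0),(-.045,0)):
    q=c+v[0]*x+v[1]*y;print(v,q.round(4),'shift',(q-p[:2]).round(4))
```

```text
[[-0.001  0.928  0.372]
 [ 0.001  0.372 -0.928]
 [-1.    -0.    -0.001]]
jaw ang -1.1899717977242457 spin to -0.273: [np.float64(-2.2246208558655476), np.float64(0.9169717977242456), np.float64(4.058564451314039)]
(-0.014, 0.055) [0.6318 0.0643] shift [0.3997 0.6442]
(-0.165, 0) [0.4716 0.0521] shift [0.2395 0.632 ]
(-0.045, 0) [0.5872 0.0197] shift [0.355  0.5996]
```

move_arm(motion="0 0 0.06 0; 0.03 0.045 0.1 0.1; 0.06 0.095 0.1 0.2; 0.09 0.145 0.1 0.3; 0.12 0.195 0.1 0.4; 0.15 0.245 0.1 0.5; 0.18 0.295 0.1 0.6; 0.21 0.345 0.1 0.7; 0.24 0.395 0.1 0.8; 0.27 0.445 0.1 0.9", grip=0)

```text
clock: 1.35
position: [0.5028, -0.1336, 0.2923]
ee_rot: [0.101, 0.7, -0.101, 0.7]
ft_force: [0.9, -0.6, 0.7]
grip_width: 0.001
```

move_arm(motion="0.03 0.05 0 0.017; 0.06 0.1 0 0.017; 0.09 0.15 0 0.017; 0.12 0.185 0 0.017; 0.13 0.199 0 0.017; 0.13 0.199 0 0.017; 0.13 0.199 0 0.017")

```text
clock: 2.22
position: [0.632, 0.0619, 0.2926]
ee_rot: [0.097, 0.7, -0.097, 0.701]
ft_force: [-0.2, -1.2, 1.2]
grip_width: 0.002
```

Run:
```python
from h import *
o=get_obs();print(o['clock'],o['position'],o['ft_force'],o['grip_width'])
M=R.from_quat(o['ee_rot']).as_matrix();print(np.arctan2(M[1,2],M[0,2]))
for n in('scene','top'):
    p,d=camera(n); np.save(n+'_d1.npy',d)
    cv2.imwrite(f'pics/{n}1.png',cv2.resize(p[:,:,::-1],(768,576)))
```

```text
2.225 [0.63201898 0.06194992 0.29263459] [-0.2178471  -1.17593094  1.23774398] 0.0024293413804719376
-0.27489326197335345
```

View pics/scene1.png

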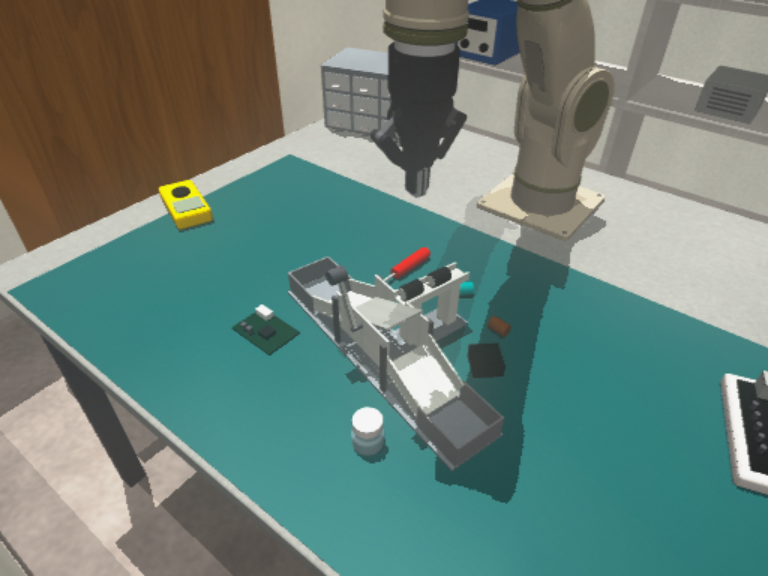

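View pics/top1.png

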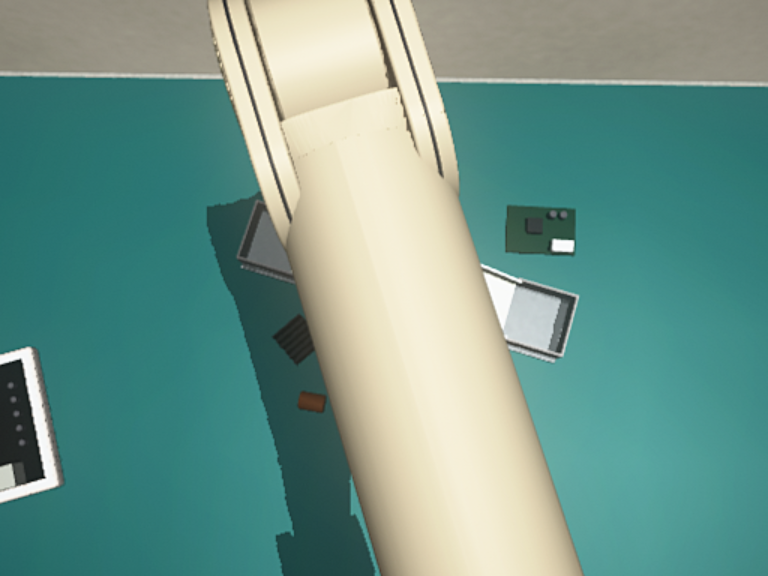

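Run:
```python
from h import *
Q=cloud('scene',np.load('scene_d1.npy'));t=get_obs()['position']
yw=-.273;x=np.array([np.cos(yw),np.sin(yw)]);y=np.array([-x[1],x[0]])
e=Q-t;l=np.stack([e[...,:2]@x,e[...,:2]@y,e[...,2]],-1)
m=(np.hypot(l[...,0],l[...,1])<.12)&(l[...,2]>-.02)&(l[...,2]<.25)
q=l[m]
for z in np.arange(-.01,.2,.01):
    s=q[abs(q[:,2]-z)<.005]
    if len(s)>3:print(z.round(2),len(s),np.percentile(s,2,0).round(3)[:2],np.percentile(s,98,0).round(3)[:2])
```

```text
0.04 27 [-0.004 -0.006] [0.012 0.011]
0.05 71 [-0.012 -0.006] [0.015 0.012]
0.06 71 [-0.011 -0.006] [0.016 0.011]
0.07 88 [-0.012 -0.006] [0.016 0.011]
0.08 76 [-0.024 -0.003] [0.029 0.013]
0.09 204 [-0.033 -0.009] [0.037 0.013]
0.1 193 [-0.041 -0.014] [0.047 0.016]
0.11 255 [-0.046 -0.013] [0.053 0.017]
0.12 292 [-0.054 -0.008] [0.062 0.018]
0.13 355 [-0.055 -0.01 ] [0.062 0.019]
0.14 298 [-0.037 -0.004] [0.051 0.02 ]
0.15 259 [-0.035 -0.007] [0.043 0.014]
0.16 105 [ 0.008 -0.009] [0.04  0.012]
0.17 245 [-0.014 -0.009] [0.039 0.038]
0.18 294 [-0.017 -0.012] [0.039 0.038]
0.19 310 [-0.018 -0.013] [0.039 0.038]
```

Run:
```python
from h import *
o=get_obs();t=o['position'];print(t,o['joint_pos'])
i=camera_info('scene');K=i['camera_matrix']
def proj(P):
    c=rot(i['attitude']).T@(np.array(P)-i['eye']);return (K[0,2]+K[0,0]*c[0]/-c[2],K[1,2]-K[1,1]*c[1]/-c[2],-c[2])
print([round(a*1.5,1) for a in proj(t)[:2]],proj(t)[2])
p,d=camera('scene');Q=cloud('scene',d)
np.set_printoptions(suppress=True)
for v in range(108,140,2): print(v,d[v,274:288:2].round(3), Q[v,279].round(3))
cv2.imwrite('pics/tip.png',cv2.resize(p[80:150,230:330,::-1],(800,560),interpolation=cv2.INTER_NEAREST))
```

```text
[0.63208132 0.06192006 0.29291911] [ 0.289807    0.39571917 -0.65330443  1.23304448  0.23775025  1.58737214
 -0.59625301]
[np.float64(415.4), np.float64(218.7)] 0.7012098297135225
108 [0.633 0.628 0.632 0.634 0.643 0.641 0.641] [0.644 0.07  0.38 ]
110 [0.635 0.632 0.633 0.635 0.647 0.644 0.649] [0.647 0.072 0.378]
112 [0.638 0.637 0.636 0.639 0.648 0.647 0.657] [0.647 0.072 0.374]
114 [0.643 0.643 0.645 0.644 0.648 0.649 0.66 ] [0.642 0.07  0.368]
116 [0.646 0.646 0.648 0.646 0.651 0.654 1.407] [1.128 0.393 0.674]
118 [0.649 0.65  0.651 0.651 0.654 0.659 1.39 ] [0.641 0.069 0.359]
120 [0.649 0.652 0.651 0.652 0.656 0.658 1.388] [0.641 0.07  0.355]
122 [0.652 0.657 0.656 0.    0.657 0.662 1.37 ] [0.642 0.071 0.352]
124 [0.654 0.656 0.658 0.659 0.662 0.667 1.363] [0.641 0.07  0.347]
126 [0.657 0.66  0.659 0.662 0.664 1.343 1.347] [0.641 0.07  0.343]
128 [0.661 0.663 0.663 0.665 0.667 1.337 1.336] [0.641 0.07  0.339]
130 [1.327 0.67  0.664 0.668 1.322 1.326 1.323] [0.641 0.071 0.335]
132 [1.31  1.315 1.308 1.311 1.31  1.314 1.311] [ 0.171 -0.24  -0.   ]
134 [1.304 1.301 1.302 1.306 1.301 1.303 1.304] [ 0.183 -0.232  0.   ]
136 [1.292 1.296 1.287 1.288 1.289 1.289 1.293] [ 0.19  -0.227 -0.003]
138 [1.276 1.28  1.277 1.283 1.286 1.28  1.281] [ 0.205 -0.216 -0.   ]
```

View pics/tip.png

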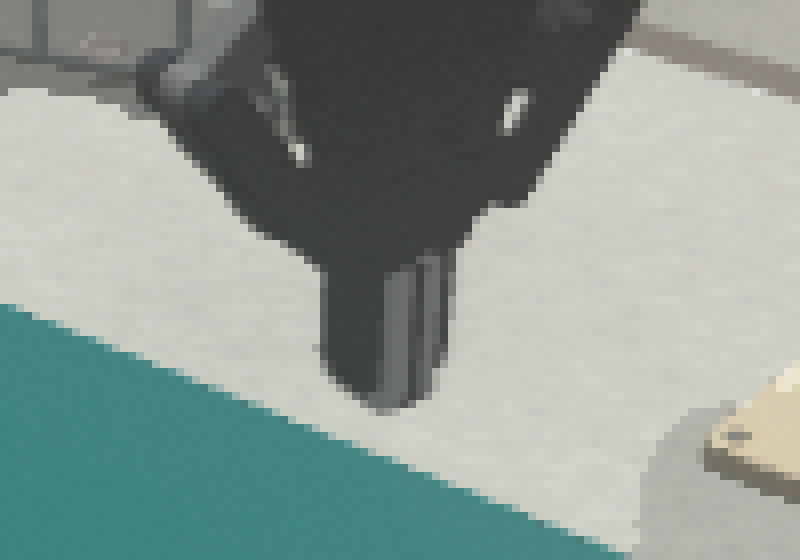

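Run:
```python
from h import *
d=np.load('scene_d.npy');Q=cloud('scene',d);t=np.array([.23212,-.57983,.19163])
e=Q-t;m=(np.hypot(e[...,0],e[...,1])<.1)&(e[...,2]>-.05)&(e[...,2]<.3)&(d>0)
q=Q[m];print(len(q),np.percentile(q,[0,1,5,50,100],axis=0).round(3))
for z in np.arange(.17,.33,.01):
    s=q[abs(q[:,2]-z)<.005]
    if len(s):print(z.round(2),len(s),s.min(0).round(3),s.max(0).round(3))
print(get_obs()['grip_width'])
```

```text
1191 [[ 0.193 -0.649  0.244]
 [ 0.2   -0.643  0.249]
 [ 0.21  -0.636  0.263]
 [ 0.246 -0.559  0.331]
 [ 0.274 -0.507  0.401]]
0.24 3 [ 0.214 -0.618  0.244] [ 0.255 -0.536  0.245]
0.25 26 [ 0.206 -0.629  0.245] [ 0.265 -0.529  0.254]
0.26 39 [ 0.208 -0.632  0.255] [ 0.261 -0.524  0.265]
0.27 36 [ 0.206 -0.632  0.265] [ 0.263 -0.526  0.275]
0.28 30 [ 0.208 -0.633  0.275] [ 0.263 -0.524  0.284]
0.29 62 [ 0.193 -0.641  0.285] [ 0.273 -0.509  0.295]
0.3 102 [ 0.196 -0.649  0.295] [ 0.274 -0.507  0.305]
0.31 121 [ 0.196 -0.647  0.305] [ 0.273 -0.511  0.315]
0.32 103 [ 0.196 -0.644  0.315] [ 0.274 -0.511  0.325]
0.005082708218422907
```

The depth shows the visible shut fingertip about 39 mm above the reported TCP, and the open fingers show the same offset. I'll descend in stages and check for contact. The knuckles are also wide along the jaw axis, so I'll turn 90° for the press to keep them clear of the swinging weight.

move_arm(motion="0.002 0.002 0 -0.175; 0.002 0.002 0 -0.35; 0.002 0.002 0 -0.525; 0.002 0.002 0 -0.7; 0.002 0.002 0 -0.875; 0.002 0.002 0 -1.05; 0.002 0.002 0 -1.225; 0.002 0.002 0 -1.4; 0.002 0.002 -0.04 -1.57; 0.002 0.002 -0.08 -1.57")

```text
clock: 3.62
position: [0.6344, 0.0648, 0.2122]
ee_rot: [0.564, 0.426, -0.564, 0.427]
ft_force: [-0.5, -0.0, -0.2]
grip_width: -0.003
```

move_arm(motion="0 0 -0.03 0; 0 0 -0.055 0; 0 0 -0.065 0; 0 0 -0.065 0; 0 0 -0.065 0")

```text
clock: 4.25
position: [0.6349, 0.0657, 0.1488]
ee_rot: [0.564, 0.427, -0.563, 0.428]
ft_force: [0.1, -0.4, 0.3]
grip_width: 0.002
```

```bash
cat > look.py <<'E'
import sys
from h import *
k=sys.argv[1];o=get_obs();print(o['clock'],o['position'],o['ft_force'])
p,d=camera('scene');np.save('d.npy',d);np.save('p.npy',p)
cv2.imwrite(f'pics/s{k}.png',cv2.resize(p[60:320,150:400,::-1],(577,600),interpolation=cv2.INTER_CUBIC))
Q=cloud('scene',d);t=o['position']
e=Q-t;m=(np.hypot(e[...,0],e[...,1])<.03)&(e[...,2]>-.05)&(e[...,2]<.1)&(p.max(-1)<90)
q=Q[m]
if len(q):
  print('tip lowest',np.percentile(q[:,2],[0,1,3,10]).round(4))
  b=q[q[:,2]<np.percentile(q[:,2],1)+.02];print('tip x,y',b.min(0).round(3),b.max(0).round(3))
E
python3 look.py a
```

```text
4.25 [0.63494027 0.06572483 0.14883298] [ 0.12990424 -0.44657905  0.28016445]
tip lowest [0.1065 0.1906 0.1942 0.2004]
tip x,y [0.613 0.051 0.106] [0.647 0.084 0.21 ]
```

View pics/sa.png

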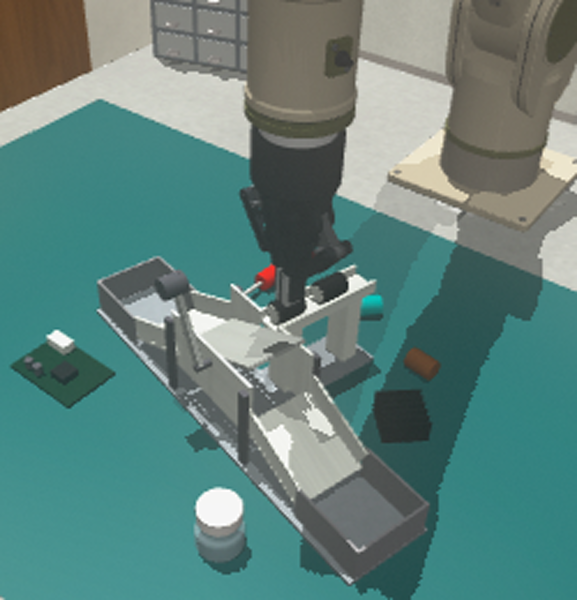

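move_arm(motion="0 0 -0.01 0; 0 0 -0.02 0; 0 0 -0.03 0; 0 0 -0.04 0; 0 0 -0.045 0; 0 0 -0.045 0")

```text
clock: 5.05
position: [0.6341, 0.0657, 0.102]
ee_rot: [-0.563, -0.428, 0.563, -0.427]
ft_force: [-0.4, -0.1, 0.1]
grip_width: 0.001
```

```bash
python3 look.py b
```

```text
5.05 [0.63413408 0.06573171 0.10202155] [-0.39908971 -0.13440388  0.07619484]
tip lowest [0.0835 0.093  0.1186 0.1512]
tip x,y [0.61  0.081 0.084] [0.613 0.085 0.104]
```

View pics/sb.png

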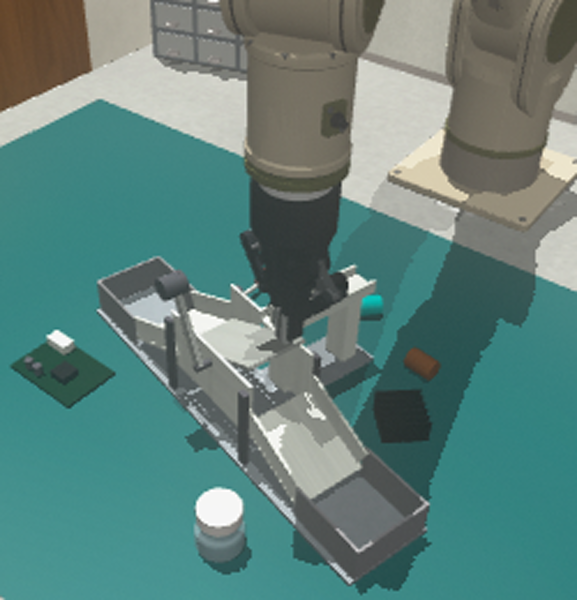

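move_arm(motion="0 0 -0.008 0; 0 0 -0.014 0; 0 0 -0.02 0; 0 0 -0.026 0; 0 0 -0.032 0; 0 0 -0.038 0; 0 0 -0.044 0; 0 0 -0.050 0; 0 0 -0.054 0; 0 0 -0.054 0")

```text
clock: 6.35
position: [0.6341, 0.0657, 0.0481]
ee_rot: [-0.563, -0.428, 0.563, -0.427]
ft_force: [-0.5, -0.2, -0.0]
grip_width: -0.001
```

```bash
python3 look.py c
```

```text
6.35 [0.63411531 0.06574964 0.04809918] [-0.51146478 -0.16144968 -0.04561991]
tip lowest [0.0719 0.0852 0.0918 0.0986]
tip x,y [0.61  0.06  0.072] [0.647 0.086 0.105]
```

View pics/sc.png

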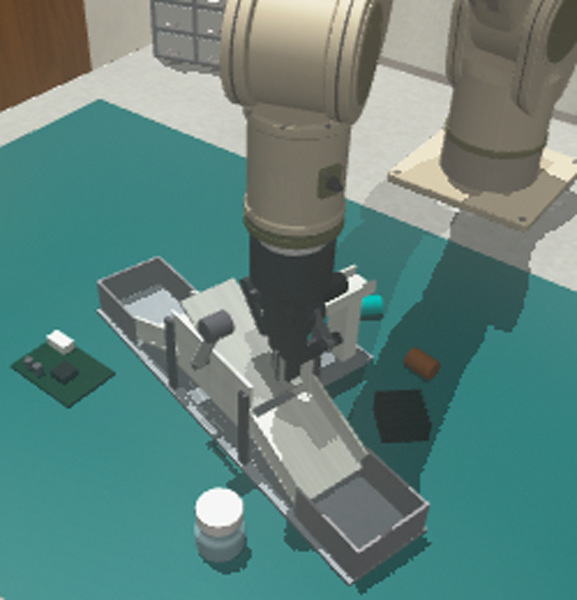

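move_arm(motion="0 0 0.05 0; 0 0 0.1 0; 0 0 0.14 0; -0.02 -0.002 0.14 0.175; -0.04 -0.004 0.14 0.35; -0.06 -0.006 0.14 0.525; -0.08 -0.008 0.14 0.7; -0.1 -0.01 0.14 0.875; -0.12 -0.012 0.14 1.05; -0.14 -0.013 0.14 1.225")

```text
clock: 7.65
position: [0.4938, 0.0527, 0.1888]
ee_rot: [0.213, 0.674, -0.213, 0.675]
ft_force: [0.1, -0.2, 0.2]
grip_width: 0.0
```

move_arm(motion="-0.02 0 0 0.175; -0.022 0 0 0.345; -0.022 0 0 0.345; -0.022 0 0 0.345")

```text
clock: 8.15
position: [0.4726, 0.0528, 0.1886]
ee_rot: [0.098, 0.7, -0.098, 0.701]
ft_force: [0.0, 0.7, 0.5]
grip_width: -0.002
```

```bash
python3 look.py d
python3 - <<'E'
from h import *
o=get_obs();M=R.from_quat(o['ee_rot']).as_matrix();print(np.arctan2(M[1,2],M[0,2]))
c=np.array([.6305,.0076]);yw=-.273;x=np.array([np.cos(yw),np.sin(yw)]);y=np.array([-x[1],x[0]])
e=o['position'][:2]-c;print('tcp in sorter',e@x,e@y)
l=cloud('scene',np.load('d.npy'));P=np.load('p.npy');e=l[...,:2]-c;l=np.stack([e@x,e@y,l[...,2]],-1)
m=(P.max(-1)<95)&(l[...,0]<-.02)&(l[...,0]>-.15)&(abs(l[...,1])<.03)&(l[...,2]>.105)&(l[...,2]<.135)
k,lab,st,ce=cv2.connectedComponentsWithStats(m.astype(np.uint8))
for i in range(1,k):
    if st[i,4]>15:q=l[lab==i];print(st[i,4],np.percentile(q,2,0).round(4),np.percentile(q,98,0).round(4))
m=(P.max(-1)<110)&(l[...,2]>.1)&(l[...,2]<.25)&(l[...,0]<-.14)&(l[...,0]>-.25)&(abs(l[...,1])<.05)
q=l[m]
for z in np.arange(.1,.26,.01):
    s=q[abs(q[:,2]-z)<.005]
    if len(s)>2:print(z.round(2),len(s),s.min(0).round(3),s.max(0).round(3))
E
```

```text
8.15 [0.4725661  0.05279369 0.18861659] [0.01644389 0.7037704  0.45275562]
tip lowest [0.2306 0.2337 0.2358 0.2419]
tip x,y [0.462 0.044 0.231] [0.49  0.064 0.253]
-0.2761674365293321
tcp in sorter -0.16430790401846881 0.0009407740253831451
121 [-0.1301 -0.0072  0.11  ] [-0.0972  0.0125  0.128 ]
126 [-0.0723 -0.0065  0.1099] [-0.0396  0.0113  0.1281]
0.23 13 [-0.167 -0.004  0.228] [-0.151  0.012  0.234]
0.24 43 [-0.176 -0.006  0.235] [-0.149  0.013  0.245]
0.25 24 [-0.175 -0.004  0.245] [-0.148  0.013  0.25 ]
```

View pics/sd.png

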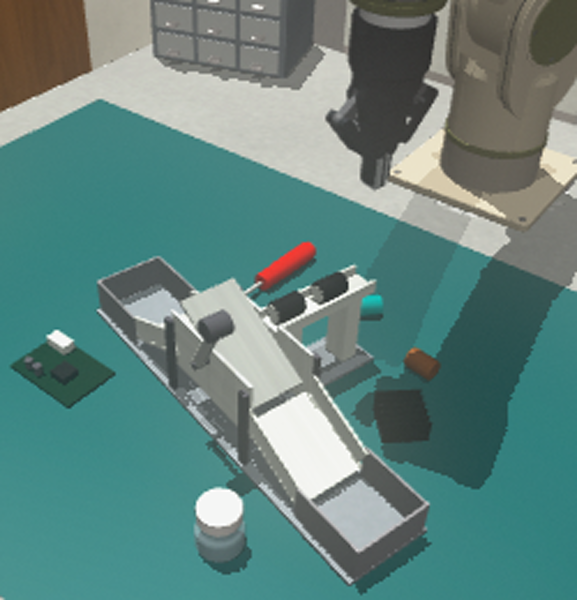

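move_arm(motion="0 0 -0.04 0; 0 0 -0.08 0; 0 0 -0.105 0; 0 0 -0.115 0; 0 0 -0.115 0; 0 0 -0.115 0")

```text
clock: 8.95
position: [0.4731, 0.0529, 0.0745]
ee_rot: [0.096, 0.7, -0.096, 0.701]
ft_force: [0.4, 0.0, 0.5]
grip_width: -0.0
```

```bash
cat > chk.py <<'E'
from h import *
o=get_obs()
c=np.array([.6305,.0076]);yw=-.273;x=np.array([np.cos(yw),np.sin(yw)]);y=np.array([-x[1],x[0]])
e=o['position'][:2]-c;print('tcp in sorter',e@x,e@y,o['position'][2])
l=cloud('scene',np.load('d.npy'));P=np.load('p.npy');e=l[...,:2]-c;l=np.stack([e@x,e@y,l[...,2]],-1)
m=(P.max(-1)<95)&(l[...,0]<.03)&(l[...,0]>-.19)&(abs(l[...,1])<.03)&(l[...,2]>.105)&(l[...,2]<.127)
k,lab,st,ce=cv2.connectedComponentsWithStats(m.astype(np.uint8))
for i in range(1,k):
    if st[i,4]>10:q=l[lab==i];print(st[i,4],np.percentile(q,2,0).round(4),np.percentile(q,98,0).round(4))
E
python3 look.py e; python3 chk.py
```

```text
8.95 [0.47311819 0.05290937 0.07449284] [0.36418554 0.02836625 0.45353719]
tip lowest [0.1025 0.1203 0.1218 0.1274]
tip x,y [0.464 0.032 0.102] [0.49  0.064 0.14 ]
tcp in sorter -0.1637122125306667 0.001154722579629929 0.0745206510581218
15 [-0.161  -0.0124  0.1092] [-0.1488  0.0084  0.1264]
111 [-0.1305 -0.0072  0.1097] [-0.0977  0.0125  0.1266]
118 [-0.0728 -0.0063  0.1101] [-0.0393  0.0114  0.1269]
```

View pics/se.png

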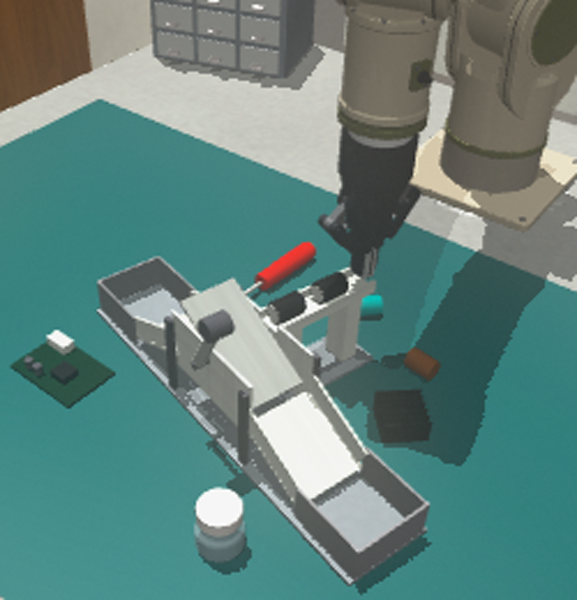

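move_arm(motion="0.001 0 -0.004 0; 0.006 -0.002 -0.004 0; 0.012 -0.004 -0.004 0; 0.018 -0.005 -0.004 0; 0.024 -0.007 -0.004 0; 0.03 -0.009 -0.004 0; 0.036 -0.01 -0.004 0; 0.042 -0.012 -0.004 0; 0.048 -0.0135 -0.004 0; 0.054 -0.015 -0.004 0")

```text
clock: 10.25
position: [0.5267, 0.0376, 0.0694]
ee_rot: [0.096, 0.701, -0.096, 0.701]
ft_force: [0.3, 0.0, 0.3]
grip_width: -0.001
```

```bash
python3 look.py f; python3 chk.py
```

```text
10.25 [0.52671104 0.03763995 0.06942372] [0.31512442 0.03108131 0.32122891]
tip lowest [0.1098 0.11   0.1145 0.1196]
tip x,y [0.517 0.018 0.11 ] [0.556 0.049 0.13 ]
tcp in sorter -0.10735358812968512 0.0008328071022293198 0.06946284448211898
257 [-0.0989 -0.0072  0.1092] [-0.0233  0.0128  0.1268]
```

View pics/sf.png

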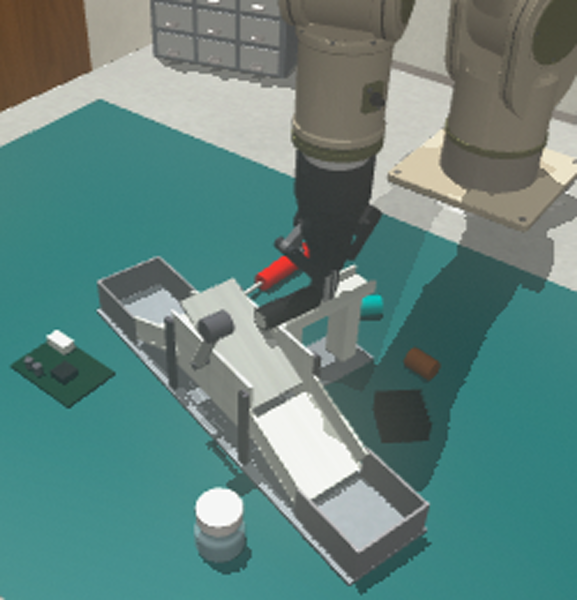

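move_arm(motion="0.005 -0.0015 0 0; 0.01 -0.003 0 0; 0.015 -0.004 0 0; 0.02 -0.0055 0 0; 0.024 -0.0065 0 0; 0.026 -0.007 0 0; 0.026 -0.007 0 0; 0.026 -0.007 0 0; 0.026 -0.007 0 0")

```text
clock: 11.42
position: [0.5522, 0.0308, 0.0695]
ee_rot: [0.096, 0.7, -0.096, 0.701]
ft_force: [-0.1, 1.2, -0.7]
grip_width: -0.002
```

```bash
python3 look.py g; python3 chk.py
```

```text
11.425 [0.55223542 0.03076557 0.06946638] [-0.07155894  1.22276078 -0.65196376]
tip lowest [0.1005 0.1101 0.115  0.1195]
tip x,y [0.543 0.016 0.101] [0.582 0.042 0.13 ]
tcp in sorter -0.08162472387937965 0.0012265028574911096 0.06945746009529435
137 [-0.0725 -0.0053  0.1099] [-0.0307  0.0134  0.1269]
```

View pics/sg.png

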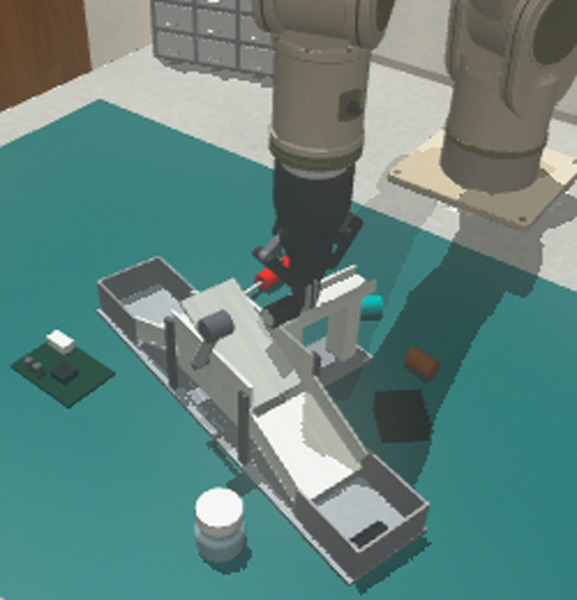

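The front capacitor has run down into the left pocket, dark spot at (368,533) in the crop. I'll push the rear one on.

move_arm(motion="0.005 -0.0015 0 0; 0.01 -0.003 0 0; 0.015 -0.0045 0 0; 0.02 -0.006 0 0; 0.025 -0.0075 0 0; 0.03 -0.009 0 0; 0.034 -0.01 0 0; 0.036 -0.0105 0 0; 0.036 -0.0105 0 0; 0.036 -0.0105 0 0")

```text
clock: 12.72
position: [0.5882, 0.0203, 0.0694]
ee_rot: [0.096, 0.701, -0.096, 0.701]
ft_force: [-0.2, 0.2, -0.6]
grip_width: -0.001
```

```bash
python3 look.py h; python3 chk.py
```

```text
12.725 [0.58817105 0.0203056  0.06941916] [-0.16498046  0.19267478 -0.59512826]
tip lowest [0.1089 0.1149 0.1181 0.1247]
tip x,y [0.578 0.012 0.109] [0.605 0.031 0.135]
tcp in sorter -0.044163182950893526 0.000845222810697764 0.06945614734656994
20 [-0.0365 -0.0025  0.1112] [-0.0291  0.0087  0.1267]
11 [-0.0451  0.0103  0.1127] [-0.0414  0.012   0.1265]
```

View pics/sh.png

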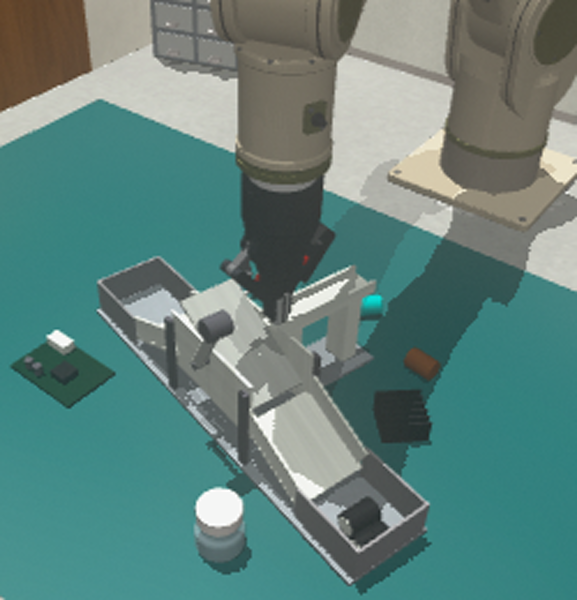

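The rear capacitor is in the pocket at (360,517). I'll back off and check.

move_arm(motion="-0.01 0.003 0 0; -0.02 0.006 0.02 0; -0.02 0.006 0.06 0; -0.05 0 0.11 0; -0.09 -0.03 0.15 0; -0.12 -0.08 0.17 0; -0.14 -0.13 0.17 0; -0.16 -0.18 0.17 0; -0.18 -0.23 0.17 0; -0.19 -0.28 0.17 0")

```text
clock: 14.02
position: [0.3969, -0.2608, 0.2397]
ee_rot: [0.096, 0.7, -0.097, 0.701]
ft_force: [0.3, 0.2, -0.1]
grip_width: -0.001
```

move_arm(motion="-0.02 -0.05 0 0; -0.04 -0.1 0 0; -0.06 -0.15 0 0; -0.06 -0.15 0 0; -0.06 -0.15 0 0")

```text
clock: 14.65
position: [0.3385, -0.4088, 0.2393]
ee_rot: [0.096, 0.7, -0.096, 0.701]
ft_force: [0.2, 0.3, 0.3]
grip_width: 0.001
```

```bash
python3 look.py i
python3 - <<'E'
from h import *
c=np.array([.6305,.0076]);yw=-.273;x=np.array([np.cos(yw),np.sin(yw)]);y=np.array([-x[1],x[0]])
for n in('scene','top'):
    p,d=camera(n);cv2.imwrite(f'pics/{n}_end.png',cv2.resize(p[:,:,::-1],(768,576)))
    Q=cloud(n,d);e=Q[...,:2]-c;l=np.stack([e@x,e@y,Q[...,2]],-1)
    m=(p.max(-1)<75)&(abs(l[...,0])<.038)&(l[...,1]>.12)&(l[...,1]<.228)&(l[...,2]<.08)&(l[...,2]>.012)
    k,lab,st,ce=cv2.connectedComponentsWithStats(m.astype(np.uint8))
    for i in range(1,k):
        if st[i,4]>10:q=l[lab==i];print(n,st[i,4],ce[i].round(),'med',np.median(q,0).round(3),np.percentile(q,3,0).round(4),np.percentile(q,97,0).round(4))
    g=l[(abs(l[...,0])<.02)&(abs(l[...,1])<.05)&(l[...,2]>.06)&(l[...,2]<.135)]
    f=np.polyfit(g[:,1],g[:,2],1);print('gate',np.arctan(f[0]),f[1])
E
```

```text
14.65 [ 0.33854861 -0.40877584  0.23928487] [0.23126305 0.31976219 0.25113198]
tip lowest [0.2792 0.2819 0.2864 0.2933]
tip x,y [ 0.33  -0.421  0.279] [ 0.357 -0.397  0.302]
scene 234 [308. 285.] med [0.009 0.202 0.029] [-0.011   0.1855  0.02  ] [0.0281 0.2205 0.0309]
gate -0.44794545861727125 0.09833479429564655
top 203 [177. 154.] med [0.008 0.21  0.027] [-0.0115  0.1953  0.0197] [0.0261 0.2262 0.0326]
top 46 [188. 162.] med [-0.     0.183  0.025] [-0.0144  0.1811  0.0198] [0.0155 0.1863 0.0295]
gate -0.4489913397950117 0.09905214694335389
```

View pics/scene_end.png

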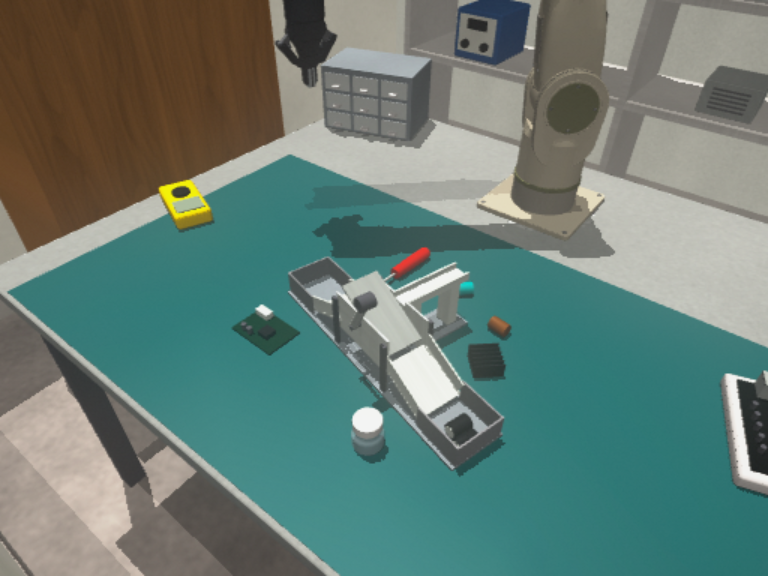

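View pics/top_end.png

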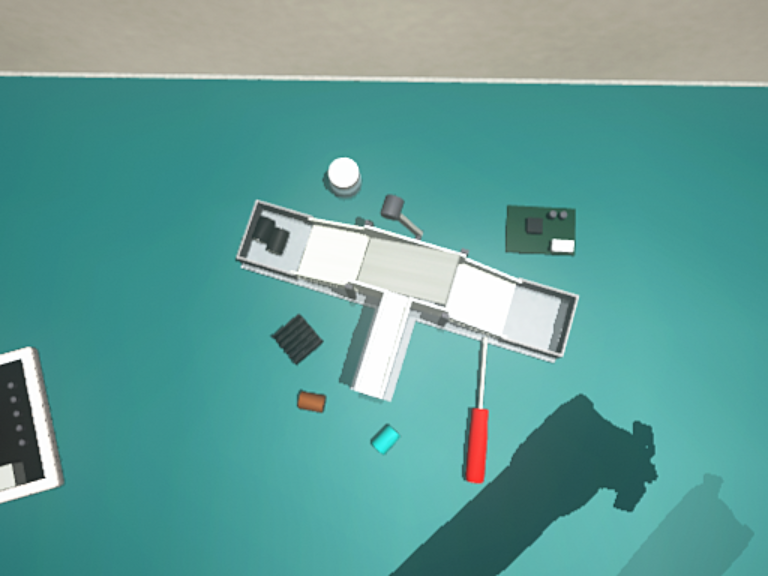

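Both capacitors lie side by side in the left pocket, at top (265,232) and (277,240). The gate is at about -0.45 rad, the bystanders look unmoved and the arm is clear.

```bash
python3 -c "
from workcell import hand_in;print(hand_in())"
```

```text
the job is handed in; nothing more can be done
None
```

I rocked the gate from right-feeding to left-feeding by pressing its raised left wing with the shut fingertips. I then pushed the rear capacitor's back end along the lane, so first the front and then the rear capacitor went over the open end and down the left chute. The job was handed in at about 15 s; it reported no verdict.

**Last checks:**
- **Gate:** it measured -0.45 rad in both cameras, against +0.45 at the start.
- **Capacitors:** both lie side by side in the left pocket. Their dark surfaces span about 181–226 mm out along the chute and -14 to +28 mm across it, with tops about 31 mm above the bench. I judged them at rest from the pictures and did not measure their speed.
- **Arm and bystanders:** the arm is clear and touches nothing. The heatsink, screwdriver, jar and card look unmoved in the pictures; I did not measure them.

**One disagreement:** the cameras put the real fingertips about 40 mm above the reported TCP. I used the camera height, and descending past the wing's height without contact confirmed it. The text gives the TCP as the very end of the fingers, so it does not match.

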